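# Load the pan of a paper folding tester, draw its spindle lock and hold it

## Task

Check the tension spring of the paper folding tester: with the spindle lock left in, gently set the largest of the three knob weights (500 g) upright in the centre of the pan on top of the tester and let go of it. Then take the knurled knob of the spindle lock, which sticks out of the tester's head under the pan towards the robot, and draw it straight out about 20 mm, until the groove in its rod stands at the mouth of the bush, so that the pan sinks on its spring. Finish while holding the knob there against its return spring, so that I can read the scale; leave the two smaller weights, the bottle and the beaker where they are.

Things in the scene. Friction and masses are not known exactly. Their poses are not given: they have to be found in the camera images.
- tester: Paper folding tester, off-white, fixed, its column to the robot's right. Origin at bench height under the spindle axis, z up; the lock knob sticks out of the overhanging head to -x, the column stands at -y, the panel faces +y. Base: x +-100 mm, y -170 to 100, 55 high; column: x +-55, y -160 to -55, top at z 230; head: x +-29, y -55 to 30, z 168 to 218; pan above it, jaws below it.
- pan: Round steel pan, 72 mm in diameter, 4 mm thick, flat, with two fine turned centring rings, on top of the tester's spindle. Origin at the centre of its underside; its top is 4 mm higher, z 262 mm above the bench while the spindle is up. Moves down with the spindle.
- pan_top (a point): Centre of the pan's upper face, on the spindle axis; 0, 0, 262 mm in the tester's frame while the spindle is up.
- spindle (a joint): How far spindle and pan have sunk on the tension spring, m: 0 = up, stop at 0.026. Spring about 330 N/m, 0.3 N preload: 500 g takes it to about 0.014. While the lock bar is in (lockbar below about 0.010) the spindle rests on it and sinks less than 1 mm whatever is put on the pan.
- lockbar (a joint): How far the spindle lock is drawn out along the tester's -x, m: 0 = in (sprung home), 0.020 = groove in the rod at the mouth of the bush, stop at 0.032. Return spring: 3 N at 0, 8 N at 0.020 (250 N/m). It slides straight and frees the spindle at about 0.011.
- lock_knob: Knurled cylindrical aluminium draw knob of the spindle lock, 28 mm in diameter, 24 mm long, axis level along the tester's x. Origin at its middle, at -120, 0, 195 mm in the tester's frame with the lock in; moves with lockbar. Behind it 38 mm of bare 11 mm rod up to the bush. 125 mm free below it, nothing above; the pan's edge is 84 mm from it, horizontally.
- bush_mouth (a point): Centre of the mouth of the steel bush (26 mm in diameter) out of which the lock rod slides; -70, 0, 195 mm in the tester's frame. The rod's dark groove, 3 mm wide, is inside the bush at the start.
- weight_500: The largest stainless knob weight, 500 g: body 38 mm in diameter and 47 mm high, then a neck and a knob 25 mm in diameter, 66 mm high in all. Origin at the centre of its underside, z up. Stands on the tray.
- weight_200: Middle knob weight, 200 g: body 28 mm in diameter, 34 mm high, 49 mm in all. Origin at the centre of its underside. To be left alone.
- weight_100: Smallest knob weight, 100 g: body 22 mm in diameter, 28 mm high, 40 mm in all. Origin at the centre of its underside. To be left alone.
- tray: Flat white plastic tray, fixed, 240 mm along its x, 110 mm along its y, floor 4 mm thick, rim 10 mm high. Origin at the centre of its underside. The three weights stand in a row along its x, at -75, 0 and +75 mm, in any order.
- reagent: Small amber reagent bottle with black cap, 27 mm in diameter, 65 mm high; origin at the centre of its underside. To be left alone.
- beaker: Empty glass beaker, 68 mm in diameter, 88 mm high; origin at the centre of its underside. To be left alone.
There are look-alikes about, which are no part of the job. What is shaped like the weight_500 but pink or red is not meant.

How it is judged:
By the outcome, as a careful person would: the job done as asked, in the order asked, and still so for the second after the job is handed in, while the arm keeps its last pose, push and grip.
It also fails if it takes over 48 s, if anything falls off the work surface, if the arm or the gripper's body presses on something with over 40 N, if the wrist force passes 120 N, or if a joint passes its speed limit or range.

## Robot

A 6-joint arm with a two-finger parallel gripper is mounted at the origin on the work surface. World frame = base frame: x ahead of the robot, y to its left, z up, the work surface at z = 0. Lengths are in mm, angles in rad, forces in N, time in s.
With the tool pointing down it reaches from about 425 to 950 mm from the base axis. Payload 14.7 kg.
Tool frame: the origin (TCP) lies at the very end of the fingers, on their centre line; the grasp point (between the pads) lies 19 mm behind it (manip.hold_point_z is the distance from the TCP to the grasp point, in mm); z points along the fingers, y is the line along which they close (so a half turn about z gives the same grasp; the last joint's range is limited). The gripper opens to 85 mm and grips with 20 to 120 N. Pads are 22 mm wide; open, the fingers measure 114 mm over their backs; the gripper's body (76 mm by 85 mm) begins 54 mm behind the grasp point. The pads swing forward as they close: fully open they stand 13 mm farther back than shut.
Start: joints at [-1.241, 0.48, 1.596, -0, 1.065, -0.047], TCP at [239.181, -604.388, 194.997] pointing down, gripper open.
Joint ranges: [-2.75, 2.75], [-0.82, 2.05], [0.23, 2.67], [-1.56, 4.7], [0.09, 2.69], [-2.92, 2.92]. Speed limits (rad/s): [1.89, 1.89, 2.39, 3.01, 3.01, 3.01].

## Interface

Orientations are given as a rotation vector (axis times angle).
In Python, from workcell import readout, imaging, workorder, manip gives the robot as it stands.
- The arm moves only by the shell command python3 -m creep 'ROWS' [OPENING] [FORCE]. ROWS is JSON, a list of rows, each a list of 2 entries, a list of its own where there are three numbers: the shift along the tool's x, y, z in cm, then the turn, a rotation vector about the tool's x, y, z in rad. In form: [[[tx, ty, tz], [ax, ay, az]], ...]. A call has 1 to 10 rows; each row is the pose to reach, as a shift and turn from the pose commanded when the call began, along the tool's axes at that moment; what a row does not reach only later rows make up. A row lasts 1/12 s, in which the tool goes at most 41.7 mm and 7.16 degrees, less where a joint would pass 70% of its speed; a pose out of reach is approached as far as the arm can. A call with a gripper value outside its range is refused whole. OPENING is the finger opening in cm, from 0 to 8.54, set as the call begins (- or left out, the last holds). The fingers move at their own pace and stop on an object; FORCE is the grip in N (left out, the last holds). Time passes only in rows, so rows that repeat a pose let the fingers close. It gives the time, the measured TCP pose, the force, the opening and the grip force at its end, in the units of the state.
- readout.get_state(): the state, without advancing time (a new reading comes with each control period).
- imaging.capture(name): name is "scene" or "top" or "wrist"; returns the picture (480x640x3 uint8, red, green, blue); there is no depth.
- imaging.camera_info(name): a dict with "intrinsics" (3x3 intrinsics, pixels), "R" (3x3) and "t" (3): a world point X has camera coordinates R X + t; the wrist camera has in their place "hand_eye" (4x4, takes a point from camera to tool coordinates, whose origin is the TCP and whose axes are the flange's). Camera axes: x right, y down, z forward; pixel columns grow to the right and rows downward; lengths in mm; the calibration is good to about 2 mm. The wrist camera is an equidistant fisheye: a pixel r from the principal point sees the ray r / f radians off the axis. A picture is of the moment at which its call begins: read the wrist's pose just before it. camera_info takes no time and is no camera call.
- workorder.sign_off(): hands the job in; it is judged then, once.
The state is a dict: "time": time; "q": joint angles; "qvel": joint speeds; "joint_efforts": joint torques, N m; "eef_pos": TCP position; "tcp_rot": TCP orientation; "force": force on the tool from outside, world axes, zero at the start; "ft_torque": the same for the moment, N m; "finger_gap": opening from 0.0 (shut) to 1.0 (fully open); "grasp_force": force on a finger pad.
Only numpy, scipy, OpenCV 4.12 (cv2) and the standard library are available. Lean on these libraries where they do the work, as an engineer would, in place of code of your own. Each camera call takes 0.05 s, during which the arm holds its last target. There are 200 camera calls.

## Working session

There is one attempt and no reset: what is moved stays moved. The work goes in short steps, Python scripts to look and compute and a shell command to move; the robot and the scene stay as the last step left them, time stands still between calls to the robot, and variables do not carry over. Pictures are saved under pics/ and viewed, at most 10 in all, crops included, and the job is handed in when it is done.

```bash
ls; mkdir -p pics; python3 - <<'E'
from workcell import readout, imaging, manip
import cv2,numpy as np
for n in ("scene","top"):
    im=imaging.capture(n); cv2.imwrite(f"pics/{n}.png",im[:,:,::-1])
    c=imaging.camera_info(n); print(n,{k:np.round(v,4).tolist() if not isinstance(v,str) else v for k,v in c.items()})
print(imaging.camera_info("wrist"));print(readout.get_state())
E
```

```text
pics
scene {'intrinsics': [[501.4014, 0.0, 320.0472], [0.0, 501.4014, 242.0153], [0.0, 0.0, 1.0]], 'R': [[-0.6865, 0.7268, 0.0217], [0.4729, 0.4689, -0.746], [-0.5524, -0.5019, -0.6656]], 't': [370.4535, -87.2534, 1557.8574]}
top {'intrinsics': [[562.2595, 0.0, 316.2759], [0.0, 562.2595, 231.9831], [0.0, 0.0, 1.0]], 'R': [[-0.0337, -0.9994, 0.0023], [-0.9794, 0.0326, -0.1994], [0.1993, -0.0089, -0.9799]], 't': [-37.2278, 511.9722, 1592.9304]}
{'intrinsics': array([[371.64829954,   0.        , 318.95298466],
       [  0.        , 371.64829954, 237.77709475],
       [  0.        ,   0.        ,   1.        ]]), 'hand_eye': array([[-1.47771126e-03, -9.58478891e-01, -2.85159662e-01,
         7.38895184e+01],
       [ 9.99998542e-01, -1.66054764e-03,  3.99392951e-04,
        -8.52752452e-01],
       [-8.56330916e-04, -2.85158656e-01,  9.58479946e-01,
        -1.77576259e+02],
       [ 0.00000000e+00,  0.00000000e+00,  0.00000000e+00,
         1.00000000e+00]])}
{'time': 0.1, 'q': array([-1.24060496e+00,  4.80798410e-01,  1.59679693e+00, -3.36486005e-06,
        1.06510385e+00, -4.66121566e-02]), 'qvel': array([ 1.07708626e-05, -1.70055876e-03, -9.62699487e-04, -1.16932338e-03,
        6.04367968e-04, -7.26837069e-04]), 'joint_efforts': array([ 3.52855859e-04, -9.52257872e+01, -4.31040215e+01, -1.23064210e-04,
        5.30496458e-03, -3.35311120e-05]), 'eef_pos': array([ 239.04710788, -604.01148601,  194.42277833]), 'tcp_rot': array([-3.08492548e+00, -5.88183737e-01,  2.50114766e-04]), 'force': array([-0.47062499,  0.22696428, -0.17000842]), 'ft_torque': array([ 0.03171102,  0.00204878, -0.03301163]), 'grasp_force': 0.0, 'finger_gap': 1.0021496661092792}
```

View pics/scene.png

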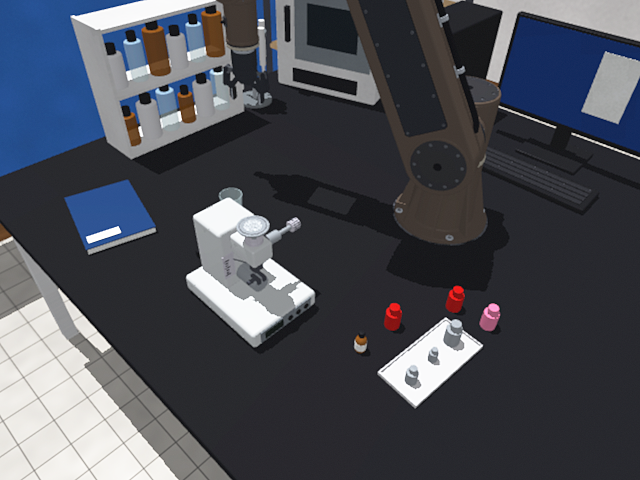

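View pics/top.png

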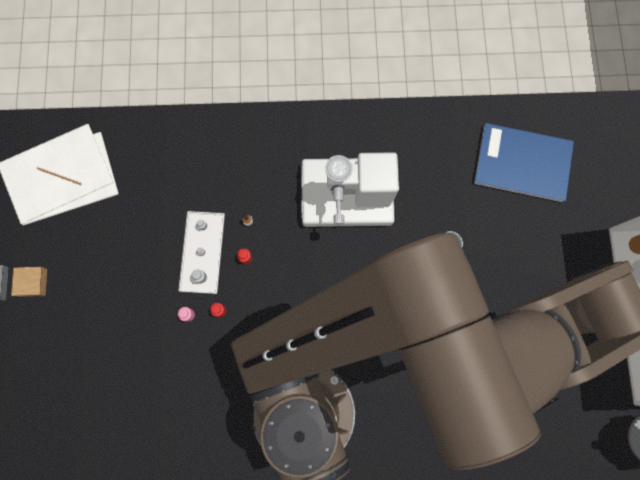

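Candidates: on the tray, steel weights at scene (454,332), (433,355) and (412,375); off the tray, red (393,317), red (455,299) and pink (490,317). The steel one at (454,332) / top (198,276) is the largest on the tray, so it fits. I'll confirm it in an enlarged crop.

```bash
python3 - <<'E'
import cv2,numpy as np
s=cv2.imread("pics/scene.png");t=cv2.imread("pics/top.png")
r=lambda im,x,y,w,h:cv2.resize(im[y:y+h,x:x+w],(400,300),interpolation=cv2.INTER_CUBIC)
cv2.imwrite("pics/crops.png",np.vstack([np.hstack([r(s,380,300,120,90),r(t,160,210,100,75)][:2]),np.hstack([r(s,190,180,120,90),r(t,300,145,100,75)])]))
E
```

```text
(no output)
```

View pics/crops.png

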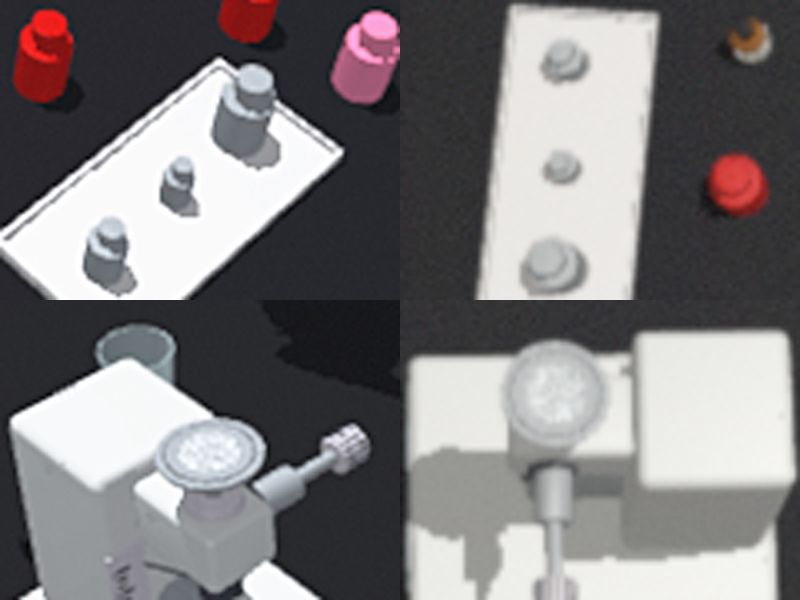

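The crop confirms it: the steel weight at scene (457,322) (top of its knob), top (196,274), is the largest on the tray. The pan centre is at scene (253,226), top (339,168), and the lock knob at scene (294,224), top (339,218).

```bash
cat > h.py <<'E'
import numpy as np
from workcell import readout, imaging
from scipy.optimize import least_squares
from scipy.spatial.transform import Rotation as Ro
C={n:imaging.camera_info(n) for n in("scene","top","wrist")}
def ray(n,u,v):
    c=C[n];R=np.array(c["R"]);d=R.T@np.linalg.solve(c["intrinsics"],[u,v,1]);return -R.T@c["t"],d/np.linalg.norm(d)
def onplane(n,u,v,z):
    o,d=ray(n,u,v);return o+d*(z-o[2])/d[2]
def tri(obs):
    A=0;b=0
    for n,u,v in obs:
        o,d=ray(n,u,v);P=np.eye(3)-np.outer(d,d);A=A+P;b=b+P@o
    return np.linalg.solve(A,b)
def wray(u,v,s=None):
    s=s or readout.get_state();K=C["wrist"]["intrinsics"];p=np.array([u-K[0,2],v-K[1,2]])/K[0,0];r=np.hypot(*p)
    d=np.r_[p/max(r,1e-9)*np.sin(r),np.cos(r)];H=C["wrist"]["hand_eye"];T=Ro.from_rotvec(s["tcp_rot"])
    return s["eef_pos"]+T.apply(H[:3,3]),T.apply(H[:3,:3]@d)
def wplane(u,v,z,s=None):
    o,d=wray(u,v,s);return o+d*(z-o[2])/d[2]
def wpix(X,s=None):
    s=s or readout.get_state();K=C["wrist"]["intrinsics"];H=C["wrist"]["hand_eye"]
    p=H[:3,:3].T@(Ro.from_rotvec(s["tcp_rot"]).inv().apply(np.array(X)-s["eef_pos"])-H[:3,3])
    th=np.arctan2(np.hypot(p[0],p[1]),p[2]);return K[:2,2]+K[0,0]*th*p[:2]/np.hypot(p[0],p[1])
def rel(target,Rt=None,s=None):
    s=s or readout.get_state();T=Ro.from_rotvec(s["tcp_rot"])
    sh=T.inv().apply(np.array(target)-s["eef_pos"])/10
    return np.round(sh,2),(np.round((T.inv()*Rt).as_rotvec(),3) if Rt is not None else None)
E
python3 - <<'E'
from h import *
np.set_printoptions(precision=1,suppress=True)
for nm,z,s,t in(("w500",70,(456.8,322.5),(196.5,274.5)),("pan",262,(253,225.9),(338.75,168.25)),("knob",195,(294.1,224.4),(339,218))):
    print(nm,onplane("scene",*s,z),onplane("top",*t,z),tri([("scene",*s),("top",*t)]))
for p in((187,212),(224,213),(217,293),(180,291)):print("tray",onplane("top",*p,10))
for p in((301,160),(303,226),(394,224)):print("base",onplane("top",*p,55))
print("reag",onplane("top",248,220,60),"beaker",onplane("top",453,240,88))
print(Ro.from_rotvec(readout.get_state()["tcp_rot"]).as_matrix())
E
```

```text
w500 [395.  291.6  70. ] [394.6 290.7  70. ] [394.6 291.1  69.3]
pan [ 638.  -115.2  262. ] [ 634.9 -116.6  262. ] [ 636.  -117.1  259.6]
knob [ 515.8 -113.8  195. ] [ 517.5 -115.2  195. ] [ 516.7 -114.3  195.5]
tray [593.5 333.5  10. ]
tray [586.6 221.8  10. ]
tray [346.  242.6  10. ]
tray [355.5 351.1  10. ]
base [731.3 -16.   55. ]
base [528.9 -16.1  55. ]
base [ 526.  -282.6   55. ]
reag [551.1 143.9  60. ] beaker [ 466.7 -443.    88. ]
[[ 0.9  0.4 -0. ]
 [ 0.4 -0.9  0. ]
 [ 0.  -0.  -1. ]]
```

```bash
python3 -m creep '[[[44.1,-35.1,-23.5],[0,0,-2.76]],[[44.1,-35.1,-23.5],[0,0,-2.76]],[[44.1,-35.1,-23.5],[0,0,-2.76]],[[44.1,-35.1,-23.5],[0,0,-2.76]],[[44.1,-35.1,-23.5],[0,0,-2.76]],[[44.1,-35.1,-23.5],[0,0,-2.76]],[[44.1,-35.1,-23.5],[0,0,-2.76]],[[44.1,-35.1,-23.5],[0,0,-2.76]],[[44.1,-35.1,-23.5],[0,0,-2.76]],[[44.1,-35.1,-23.5],[0,0,-2.76]]]' 8.5; cat >> h.py <<'E'
def down(yaw): return Ro.from_matrix([[np.cos(yaw),np.sin(yaw),0],[np.sin(yaw),-np.cos(yaw),0],[0,0,-1]])
E
python3 -c "
from h import *
print(rel([520,-115,430],down(np.pi)))"
```

```text
time: 0.93
eef_pos: [431.2, -269.1, 356.0]
tcp_rot: [-2.151, -2.289, 0.0]
force: [1.6, -0.8, 0.8]
finger_gap: 0.996
grasp_force: 0.0
(array([14.83,  9.82, -7.39]), array([-0.   , -0.   , -1.509]))
```

```bash
python3 -m creep '[[[14.8,9.8,-7.4],[0,0,-1.5]],[[14.8,9.8,-7.4],[0,0,-1.5]],[[14.8,9.8,-7.4],[0,0,-1.5]],[[14.8,9.8,-7.4],[0,0,-1.5]],[[14.8,9.8,-7.4],[0,0,-1.5]],[[14.8,9.8,-7.4],[0,0,-1.5]],[[14.8,9.8,-7.4],[0,0,-1.5]],[[14.8,9.8,-7.4],[0,0,-1.5]],[[14.8,9.8,-7.4],[0,0,-1.5]],[[14.8,9.8,-7.4],[0,0,-1.5]]]'; 
python3 -m creep '[[[0,0,0],[0,0,-0.3]],[[0,0,0],[0,0,-0.3]],[[0,0,0],[0,0,-0.3]],[[0,0,0],[0,0,-0.3]]]'
python3 - <<'E'
from h import *
import cv2
s=readout.get_state();print(s["eef_pos"],s["tcp_rot"],s["q"]);im=imaging.capture("wrist");cv2.imwrite("pics/w1.png",im[:,:,::-1])
print(wpix([636,-117,262]),wpix([516.7,-114.3,195]))
E
```

```text
time: 1.77
eef_pos: [520.3, -117.5, 429.0]
tcp_rot: [-0.405, -3.115, -0.0]
force: [-0.2, 0.1, -0.2]
finger_gap: 0.997
grasp_force: 0.0
time: 2.1
eef_pos: [520.2, -117.7, 429.0]
tcp_rot: [0.06, -3.14, -0.0]
force: [0.1, -0.2, 0.1]
finger_gap: 0.995
grasp_force: 0.0
[ 520.23455945 -117.67360083  429.03203193] [ 5.96078272e-02 -3.14037090e+00 -3.06601367e-04] [-2.79283708e-01  1.55011789e-01  1.50111495e+00 -6.20781312e-06
  1.48615040e+00 -1.88803724e+00]
[315.15100999 315.04536104] [321.28814327 191.05321479]
```

View pics/w1.png

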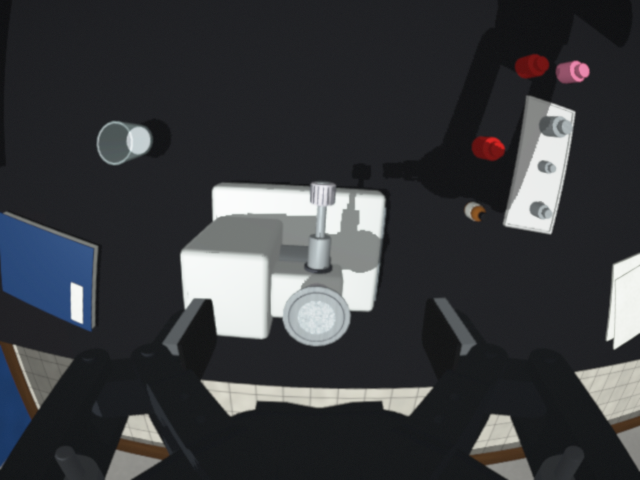

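The wrist picture shows the pan centre at (316.5,316.5), the lock knob at (322,194), the bush mouth at about (319,237) and the 500 g weight on the tray at (556,127).

```bash
python3 - <<'E'
from h import *
np.set_printoptions(precision=1,suppress=True)
print(wplane(316.5,316.5,262),wplane(322,193.5,195),wplane(319.5,236,195),wplane(318.5,266,195),wplane(566,128,70))
print(rel([395,291,150],down(np.pi)))
E
```

```text
[ 637.7 -115.5  262. ] [ 519.5 -113.4  195. ] [ 569.2 -114.6  195. ] [ 606.3 -114.5  195. ] [404.7 290.8  70. ]
(array([11.1, 41.3, 27.9]), array([ 0., -0.,  0.]))
```

```bash
python3 -m creep '[[[11.1,41.3,27.9],[0,0,0.055]],[[11.1,41.3,27.9],[0,0,0.055]],[[11.1,41.3,27.9],[0,0,0.055]],[[11.1,41.3,27.9],[0,0,0.055]],[[11.1,41.3,27.9],[0,0,0.055]],[[11.1,41.3,27.9],[0,0,0.055]],[[11.1,41.3,27.9],[0,0,0.055]],[[11.1,41.3,27.9],[0,0,0.055]],[[11.1,41.3,27.9],[0,0,0.055]],[[11.1,41.3,27.9],[0,0,0.055]]]' 
python3 -c "
from h import *
print(rel([395,291,150],down(np.pi-.018)))"
```

```text
time: 2.98
eef_pos: [417.2, 217.4, 200.8]
tcp_rot: [0.036, 3.141, 0.0]
force: [0.9, -0.8, 0.1]
finger_gap: 0.995
grasp_force: 0.0
(array([2.39, 7.31, 5.08]), array([ 0.   ,  0.001, -0.005]))
```

```bash
python3 -m creep '[[[2.4,7.3,5.1],[0,0,0]],[[2.4,7.3,5.1],[0,0,0]],[[2.4,7.3,5.1],[0,0,0]],[[2.4,7.3,5.1],[0,0,0]],[[2.4,7.3,5.1],[0,0,0]]]' 
python3 - <<'E'
from h import *
import cv2
s=readout.get_state();im=imaging.capture("wrist");cv2.imwrite("pics/w2.png",im[:,:,::-1])
print(wpix([395,291,70]),rel([395,291,20],down(np.pi-.018)))
E
```

```text
time: 3.4
eef_pos: [395.2, 289.3, 150.6]
tcp_rot: [-0.031, -3.141, 0.001]
force: [0.2, -0.4, 1.1]
finger_gap: 0.995
grasp_force: 0.0
[320.47018519 229.37938332] (array([ 0.09,  0.21, 13.11]), array([-0.   ,  0.   , -0.003]))
```

View pics/w2.png

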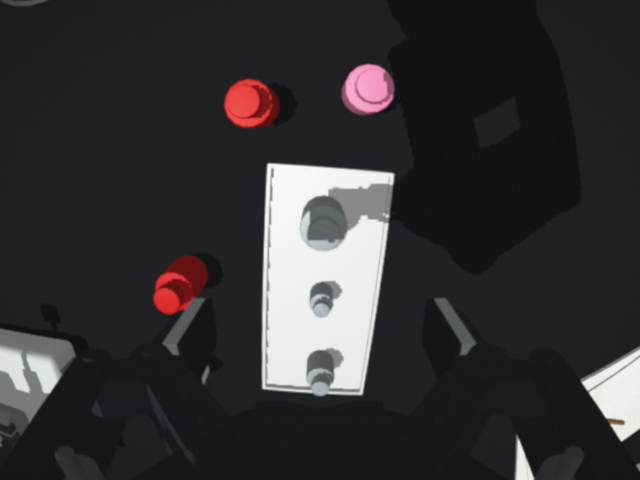

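The 500 g weight stands at (323,222), with its knob top at about (324,231) and the tray clear around it. I descend with a 1–2 mm correction.

```bash
python3 -m creep '[[[0,0.3,4],[0,0,0]],[[0,0.3,8],[0,0,0]],[[0,0.3,11],[0,0,0]],[[0,0.3,13.2],[0,0,0]],[[0,0.3,13.2],[0,0,0]],[[0,0.3,13.2],[0,0,0]]]' && python3 -m creep '[[[0,0,0],[0,0,0]],[[0,0,0],[0,0,0]],[[0,0,0],[0,0,0]],[[0,0,0],[0,0,0]],[[0,0,0],[0,0,0]],[[0,0,0],[0,0,0]],[[0,0,0],[0,0,0]],[[0,0,0],[0,0,0]],[[0,0,0],[0,0,0]],[[0,0,0],[0,0,0]]]' 3.0 40
```

```text
time: 3.95
eef_pos: [396.0, 291.3, 19.1]
tcp_rot: [-0.034, -3.141, 0.001]
force: [-0.3, 0.2, 0.5]
finger_gap: 0.991
grasp_force: 0.0
time: 4.78
eef_pos: [395.5, 292.3, 18.6]
tcp_rot: [-0.031, -3.141, 0.0]
force: [0.2, 0.1, 0.1]
finger_gap: 0.352
grasp_force: 0.0
```

```bash
python3 - <<'E'
from h import *
import cv2
print(readout.get_state()["grasp_force"],readout.get_state()["finger_gap"])
im=imaging.capture("wrist");cv2.imwrite("pics/w3.png",im[:,:,::-1])
E
```

```text
0.0 0.3518798607348594
```

View pics/w3.png

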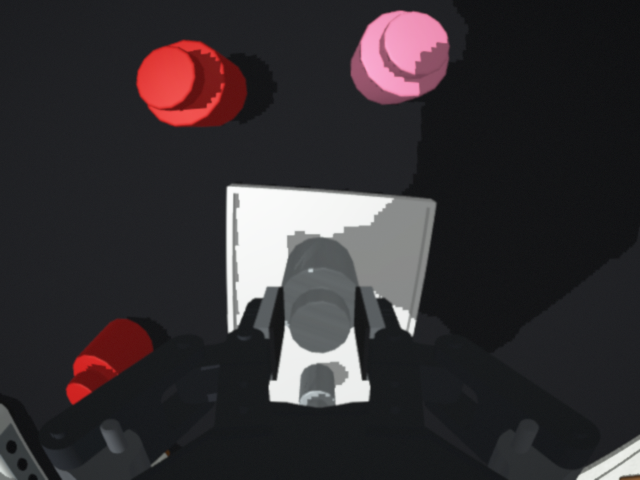

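The weight is between the pads at (320,300), but they haven't pressed on it yet, so I close further.

```bash
python3 -c "
from h import *
print(wplane(321,322,70),wplane(320,265,8))"
python3 -m creep '[[[0,0,0],[0,0,0]],[[0,0,0],[0,0,0]],[[0,0,0],[0,0,0]],[[0,0,0],[0,0,0]],[[0,0,0],[0,0,0]],[[0,0,0],[0,0,0]]]' 0 40
```

```text
[395.3321633  294.19307216  70.        ] [395.2212308 293.9362055   8.       ]
time: 5.33
eef_pos: [395.6, 292.4, 18.8]
tcp_rot: [0.031, 3.141, 0.0]
force: [-1.5, 1.0, 5.7]
finger_gap: 0.266
grasp_force: 39.1
```

```bash
python3 - <<'E'
from h import *
import cv2
print(readout.get_state()["force"])
a=imaging.capture("wrist")[190:430,190:450];b=imaging.capture("scene")[280:400,390:520]
cv2.imwrite("pics/w4.png",np.hstack([cv2.resize(a,(400,370)),cv2.resize(b,(400,370),interpolation=2)])[:,:,::-1])
E
```

```text
[-1.51890539  1.00559349  5.72451584]
```

View pics/w4.png

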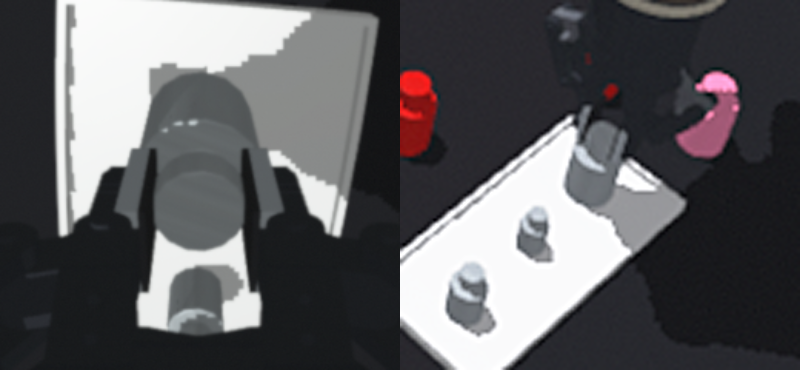

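The pads bracket the weight and grip it at 39 N. I test this with a small lift.

```bash
python3 -m creep '[[[0,0,-0.5],[0,0,0]],[[0,0,-1.5],[0,0,0]],[[0,0,-3],[0,0,0]],[[0,0,-5],[0,0,0]],[[0,0,-5],[0,0,0]],[[0,0,-5],[0,0,0]]]' - 60
python3 - <<'E'
from h import *
import cv2
a=imaging.capture("wrist")[190:430,190:450];b=imaging.capture("scene")[260:380,390:520]
cv2.imwrite("pics/w5.png",np.hstack([cv2.resize(a,(400,370)),cv2.resize(b,(400,370),interpolation=2)])[:,:,::-1])
E
```

```text
time: 5.93
eef_pos: [396.2, 292.7, 69.7]
tcp_rot: [0.031, 3.14, 0.002]
force: [-0.2, 0.1, -4.9]
finger_gap: 0.263
grasp_force: 59.3
```

View pics/w5.png

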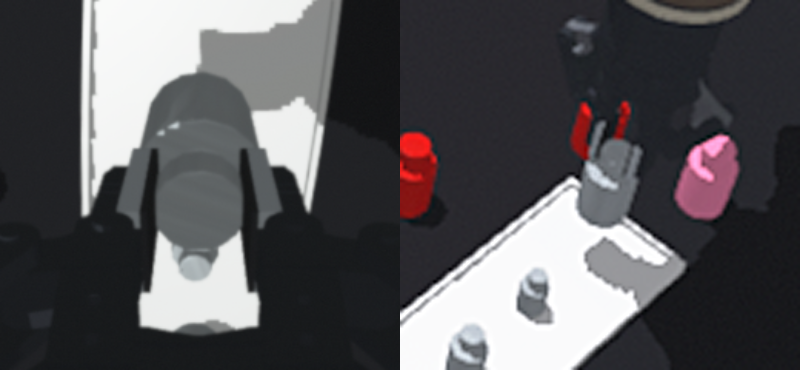

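```bash
python3 - <<'E'
from h import *
s=readout.get_state();T=Ro.from_rotvec(s["tcp_rot"])
for z in(0,-10,-19,-30,-40,-50):
    print(z,[np.round(wpix(s["eef_pos"]+T.apply([x,y,z]),s),0).tolist() for x in(-11,11) for y in(-19,19)])
# weight predicted if origin at tool (0,0,z0)
for z0 in (14.8,20):
    print(z0,[np.round(wpix(s["eef_pos"]+T.apply(p),s),0).tolist() for p in((0,0,z0-66),(12.5,0,z0-66),(0,12.5,z0-66),(19,0,z0),(0,19,z0-47))])
E
```

```text
0 [[281.0, 292.0], [353.0, 292.0], [279.0, 253.0], [354.0, 253.0]]
-10 [[279.0, 300.0], [355.0, 300.0], [277.0, 259.0], [356.0, 259.0]]
-19 [[277.0, 309.0], [356.0, 309.0], [275.0, 266.0], [358.0, 266.0]]
-30 [[275.0, 320.0], [359.0, 320.0], [272.0, 275.0], [361.0, 275.0]]
-40 [[272.0, 331.0], [361.0, 331.0], [270.0, 285.0], [363.0, 285.0]]
-50 [[270.0, 344.0], [363.0, 344.0], [266.0, 295.0], [366.0, 295.0]]
14.8 [[316.0, 322.0], [316.0, 293.0], [348.0, 322.0], [317.0, 230.0], [360.0, 300.0]]
20 [[316.0, 316.0], [316.0, 288.0], [347.0, 316.0], [317.0, 227.0], [359.0, 295.0]]
```

```bash
python3 - <<'E'
from h import *
from workcell import manip
print({k:getattr(manip,k) for k in dir(manip) if not k.startswith("_") and not callable(getattr(manip,k))})
s=readout.get_state();c=C["scene"];R=np.array(c["R"])
pr=lambda X:(lambda p:(c["intrinsics"]@(p/p[2]))[:2])(R@np.array(X)+c["t"])
e=s["eef_pos"]
for dz in(0,19,35,51): print(dz,[((pr(e+[0,y,dz])-[390,260])*[400/130,370/120]+[400,0]).round(0) for y in(-12.5,12.5)])
E
```

```text
{'hold_point_z': 18.700000000000003}
0 [array([591., 185.]), array([620., 204.])]
19 [array([596., 169.]), array([626., 187.])]
35 [array([600., 155.]), array([630., 173.])]
51 [array([605., 140.]), array([635., 159.])]
```

The tips grip the weight's knob; they end about 35 mm short of the nominal TCP, and I'll allow for that at the lock. The load reads 4.9 N and the weight hangs upright. Next I carry it to above the pan.

```bash
python3 -c "
from h import *
print(rel([636,-116.8,335],down(np.pi-.018)))"
```

```text
(array([-24.88, -40.41, -26.66]), array([-0.   , -0.   , -0.002]))
```

```bash
python3 -m creep '[[[-0.6,-1,-1],[0,0,0]],[[-1.8,-3,-3],[0,0,0]],[[-3.3,-5.4,-5],[0,0,0]],[[-4.9,-8,-7],[0,0,0]],[[-6.5,-10.6,-9],[0,0,0]],[[-8.1,-13.2,-11],[0,0,0]],[[-9.7,-15.8,-13],[0,0,0]],[[-11.3,-18.4,-15],[0,0,0]],[[-12.9,-21,-17],[0,0,0]],[[-14.5,-23.6,-19],[0,0,0]]]'; python3 -m creep '[[[-1.5,-2.5,-2],[0,0,0]],[[-3,-4.9,-4],[0,0,0]],[[-4.5,-7.3,-5.8],[0,0,0]],[[-6,-9.7,-7],[0,0,0]],[[-7.5,-12.1,-7.7],[0,0,0]],[[-8.7,-14.2,-7.7],[0,0,0]],[[-9.7,-15.8,-7.7],[0,0,0]],[[-10.2,-16.6,-7.7],[0,0,0]],[[-10.4,-16.8,-7.7],[0,0,0]],[[-10.4,-16.8,-7.7],[0,0,0]]]'; python3 - <<'E'
from h import *
import cv2
print(rel([636,-116.8,335],down(np.pi-.018)))
a=imaging.capture("wrist")[150:450,120:520];b=imaging.capture("scene")[140:290,180:330];t=imaging.capture("top")[120:240,290:410]
z=lambda i,w,h:cv2.resize(i,(w,h),interpolation=2)
cv2.imwrite("pics/w6.png",np.hstack([z(a,400,300),z(b,400,400)[:300]])[:,:,::-1])
cv2.imwrite("pics/top2.png",t[:,:,::-1])
E
```

```text
time: 6.87
eef_pos: [535.7, 51.4, 259.2]
tcp_rot: [-0.031, -3.14, 0.0]
force: [1.9, -0.1, -4.2]
finger_gap: 0.261
grasp_force: 59.7
time: 7.7
eef_pos: [636.1, -116.8, 334.8]
tcp_rot: [-0.032, -3.14, -0.001]
force: [-0.3, 0.2, -5.8]
finger_gap: 0.262
grasp_force: 59.8
(array([ 0.01,  0.  , -0.02]), array([ 0.   , -0.002, -0.003]))
```

View pics/w6.png

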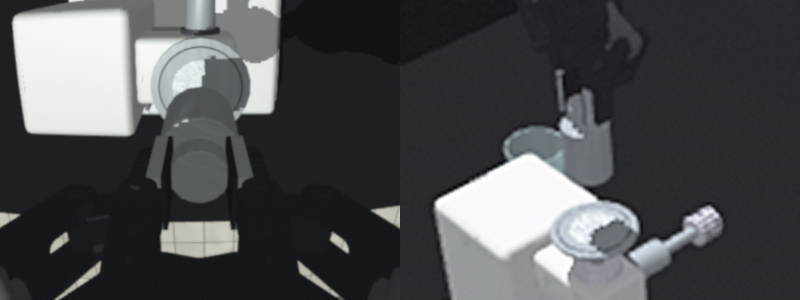

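```bash
python3 - <<'E'
from h import *
s=readout.get_state();e=s["eef_pos"]
print("pan",wplane(321,234,262),"knobtop",wplane(320,325,e[2]-14.8+66),"bodyfront",wplane(320,239,e[2]-14.8)+[19,0,0])
E
```

```text
pan [ 636.30234175 -113.06753701  262.        ] knobtop [ 637.23000787 -114.1111238   386.76343885] bodyfront [ 641.1888685  -113.64874794  320.76343885]
```

```bash
python3 - <<'E'
from h import *
s=readout.get_state();e=s["eef_pos"];c=C["scene"];R=np.array(c["R"])
pr=lambda X:((lambda p:(c["intrinsics"]@(p/p[2]))[:2])(R@np.array(X)+c["t"])-[180,140])*2.6667+[400,0]
b=e-[0,0,14.8]
a=np.linspace(0,6.28,60);rim=np.array([pr(b+[19*np.cos(t),19*np.sin(t),0]) for t in a])
print("bottom rim u",rim[:,0].min(),rim[:,0].max(),"vmax",rim[:,1].max(),"pan at 636,-117",pr([636,-117,262]))
a=np.array([pr([636+36*np.cos(t),-117+36*np.sin(t),262]) for t in a]);print(a.min(0),a.max(0))
import cv2
w=cv2.imread("pics/w6.png");cv2.imwrite("pics/w6b.png",cv2.resize(w[140:290,530:730],(800,600),interpolation=2))
E
```

```text
bottom rim u 567.057980259881 615.6927629646729 vmax 185.21769552510597 pan at 636,-117 [595.10893165 226.94015306]
[550.6019416  199.34590925] [639.36378527 255.90879486]
```

View pics/w6b.png

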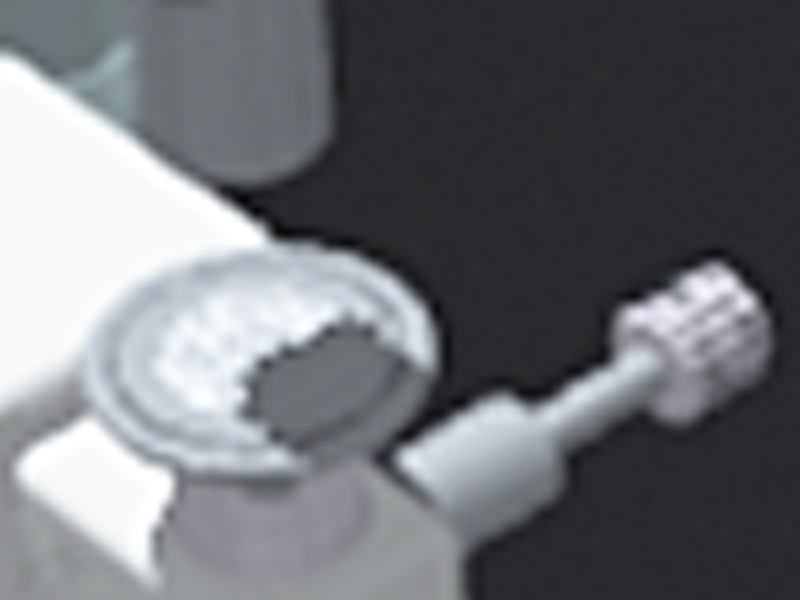

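The pan centre is at crop (262,360) and the held weight at (236,185). Both the scene and wrist views put the weight about 2.7 mm too far in +x and 1 mm too low in y. I correct that and descend, then touch down gently.

```bash
python3 -m creep '[[[0.27,0.1,0.5],[0,0,0]],[[0.27,0.1,1.5],[0,0,0]],[[0.27,0.1,3],[0,0,0]],[[0.27,0.1,4.2],[0,0,0]],[[0.27,0.1,5],[0,0,0]],[[0.27,0.1,5.3],[0,0,0]],[[0.27,0.1,5.3],[0,0,0]],[[0.27,0.1,5.3],[0,0,0]]]'; python3 -m creep '[[[0,0,0.1],[0,0,0]],[[0,0,0.2],[0,0,0]],[[0,0,0.3],[0,0,0]],[[0,0,0.3],[0,0,0]]]';python3 -m creep '[[[0,0,0.05],[0,0,0]],[[0,0,0.1],[0,0,0]],[[0,0,0.1],[0,0,0]]]'
```

```text
time: 8.52
eef_pos: [634.0, -115.5, 282.9]
tcp_rot: [0.031, 3.141, -0.0]
force: [0.1, -0.8, -4.5]
finger_gap: 0.259
grasp_force: 59.8
time: 8.85
eef_pos: [633.8, -115.5, 279.7]
tcp_rot: [0.031, 3.141, 0.0]
force: [-0.3, 0.7, -5.1]
finger_gap: 0.259
grasp_force: 59.8
time: 9.1
eef_pos: [633.8, -115.5, 278.6]
tcp_rot: [-0.031, -3.141, -0.0]
force: [0.3, -0.2, -5.0]
finger_gap: 0.259
grasp_force: 59.8
```

```bash
for i in 1 2 3; do echo; done; python3 -m creep '[[[0,0,0.05],[0,0,0]],[[0,0,0.1],[0,0,0]],[[0,0,0.1],[0,0,0]]]' | egrep "eef|^force";python3 -m creep '[[[0,0,0.05],[0,0,0]],[[0,0,0.1],[0,0,0]],[[0,0,0.1],[0,0,0]]]'| egrep "eef|^force"
```

```text
eef_pos: [633.8, -115.5, 277.6]
force: [0.3, 0.7, -4.8]
eef_pos: [633.8, -115.4, 276.6]
force: [0.5, 0.3, -3.4]
```

```bash
python3 -m creep '[[[0,0,0.05],[0,0,0]],[[0,0,0.05],[0,0,0]],[[0,0,0.05],[0,0,0]]]' | egrep "eef|^force"; python3 -m creep '[[[0,0,0],[0,0,0]],[[0,0,0],[0,0,0]],[[0,0,0],[0,0,0]],[[0,0,0],[0,0,0]],[[0,0,0],[0,0,0]],[[0,0,0],[0,0,0]]]' 6 20; python3 -m creep '[[[0,0,-0.5],[0,0,0]],[[0,0,-2],[0,0,0]],[[0,0,-5],[0,0,0]],[[0,0,-8],[0,0,0]],[[0,0,-8],[0,0,0]],[[0,0,-8],[0,0,0]]]'
python3 - <<'E'
from h import *
import cv2
a=imaging.capture("wrist")[130:430,120:520];b=imaging.capture("scene")[160:260,210:310]
z=lambda i,w,h:cv2.resize(i,(w,h),interpolation=2)
cv2.imwrite("pics/w7.png",np.hstack([z(a,400,300),z(b,400,400)[:300]])[:,:,::-1])
E
```

```text
eef_pos: [633.9, -115.5, 276.4]
force: [0.4, 1.2, -0.3]
time: 10.35
eef_pos: [633.9, -115.5, 276.2]
tcp_rot: [0.031, 3.141, -0.0]
force: [0.9, -0.4, -0.4]
finger_gap: 0.703
grasp_force: 0.0
time: 10.85
eef_pos: [634.8, -115.6, 358.5]
tcp_rot: [0.031, 3.138, -0.001]
force: [-1.0, -0.2, -0.3]
finger_gap: 0.702
grasp_force: 0.0
```

View pics/w7.png

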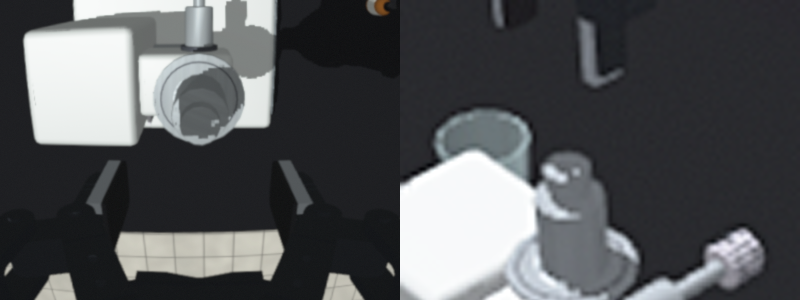

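The weight stands upright and centred on the pan, released. Now to above the lock knob, taken as (516.5, -115, 195).

```bash
python3 -m creep '[[[3,0,-0.5],[0,0,0]],[[6.5,0,-0.5],[0,0,0]],[[10,0,-0.5],[0,0,0]],[[11.8,0,-0.5],[0,0,0]],[[11.8,0,-0.5],[0,0,0]],[[11.8,0,-0.5],[0,0,0]],[[11.8,0,-0.5],[0,0,0]]]' 6.5
python3 -c "
from h import *
print(rel([516.5,-115,200],down(np.pi-.018)))"
```

```text
time: 11.53
eef_pos: [516.1, -113.1, 360.8]
tcp_rot: [-0.031, -3.141, -0.0]
force: [0.6, -0.0, -0.5]
finger_gap: 0.76
grasp_force: 0.0
(array([-0.04, -0.19, 16.08]), array([ 0.   , -0.   , -0.002]))
```

```bash
python3 -m creep '[[[0,-0.2,3],[0,0,0]],[[0,-0.2,6],[0,0,0]],[[0,-0.2,9],[0,0,0]],[[0,-0.2,12],[0,0,0]],[[0,-0.2,15],[0,0,0]],[[0,-0.2,17],[0,0,0]],[[0,-0.2,18.5],[0,0,0]],[[0,-0.2,19],[0,0,0]],[[0,-0.2,19],[0,0,0]]]'
python3 -m creep '[[[0,0,0.8],[0,0,0]],[[0,0,1.6],[0,0,0]],[[0,0,2.2],[0,0,0]],[[0,0,2.6],[0,0,0]],[[0,0,2.6],[0,0,0]]]'
```

```text
time: 12.28
eef_pos: [515.5, -114.9, 169.5]
tcp_rot: [-0.031, -3.139, -0.001]
force: [0.8, 0.2, 0.1]
finger_gap: 0.762
grasp_force: 0.0
time: 12.7
eef_pos: [515.4, -115.0, 144.5]
tcp_rot: [-0.031, -3.141, -0.0]
force: [-0.5, 0.2, -1.1]
finger_gap: 0.765
grasp_force: 0.0
```

```bash
python3 -m creep '[[[0,0,0],[0,0,0]],[[0,0,0],[0,0,0]],[[0,0,0],[0,0,0]],[[0,0,0],[0,0,0]],[[0,0,0],[0,0,0]],[[0,0,0],[0,0,0]],[[0,0,0],[0,0,0]],[[0,0,0],[0,0,0]],[[0,0,0],[0,0,0]],[[0,0,0],[0,0,0]]]' 0 40;python3 -m creep '[[[0,0,0],[0,0,0]],[[0,0,0],[0,0,0]],[[0,0,0],[0,0,0]],[[0,0,0],[0,0,0]]]' 0 80; python3 - <<'E'
from h import *
import cv2
np.set_printoptions(precision=2,suppress=True)
print(readout.get_state()["eef_pos"],readout.get_state()["force"])
cv2.imwrite("pics/s8.png",imaging.capture("scene")[:,:,::-1]);cv2.imwrite("pics/w8.png",imaging.capture("wrist")[:,:,::-1])
E
```

```text
time: 13.53
eef_pos: [516.1, -113.9, 145.8]
tcp_rot: [0.032, 3.141, 0.002]
force: [0.6, 12.4, 7.6]
finger_gap: 0.31
grasp_force: 38.9
time: 13.87
eef_pos: [516.1, -113.9, 146.0]
tcp_rot: [0.032, 3.141, 0.002]
force: [-1.9, 12.3, 10.2]
finger_gap: 0.299
grasp_force: 77.9
[ 516.07 -113.89  145.99] [-1.86 12.27 10.18]
```

The knob is gripped (28 mm reads as 25.5, the same offset as with the weight). I relax the side load, then draw it out.

```bash
python3 -m creep '[[[0,0.12,-0.1],[0,0,0]],[[0,0.12,-0.1],[0,0,0]],[[0,0.12,-0.1],[0,0,0]]]' ; python3 -m creep '[[[0.2,0,0],[0,0,0]],[[0.4,0,0],[0,0,0]],[[0.6,0,0],[0,0,0]],[[0.8,0,0],[0,0,0]],[[1.0,0,0],[0,0,0]],[[1.2,0,0],[0,0,0]],[[1.4,0,0],[0,0,0]],[[1.6,0,0],[0,0,0]],[[1.6,0,0],[0,0,0]],[[1.6,0,0],[0,0,0]]]'
```

```text
time: 14.22
eef_pos: [516.0, -113.8, 146.2]
tcp_rot: [0.031, 3.141, 0.0]
force: [2.4, 2.5, -5.8]
finger_gap: 0.3
grasp_force: 82.1
time: 15.05
eef_pos: [500.5, -113.5, 146.3]
tcp_rot: [0.032, 3.14, 0.0]
force: [7.3, 2.4, -9.8]
finger_gap: 0.294
grasp_force: 81.7
```

```bash
python3 -m creep '[[[0.15,0,0.05],[0,0,0]],[[0.3,0,0.05],[0,0,0]],[[0.45,0,0.05],[0,0,0]],[[0.45,0,0.05],[0,0,0]],[[0.45,0,0.05],[0,0,0]],[[0.45,0,0.05],[0,0,0]]]'; python3 - <<'E'
from h import *
import cv2
cv2.imwrite("pics/s9.png",imaging.capture("scene")[:,:,::-1]);cv2.imwrite("pics/w9.png",imaging.capture("wrist")[:,:,::-1])
# vertical sink of weight/pan, by matching patches in scene before/after
g=lambda f:cv2.cvtColor(cv2.imread(f),cv2.COLOR_BGR2GRAY)
c=C["scene"];R=np.array(c["R"]);pr=lambda X:(lambda p:(c["intrinsics"]@(p/p[2]))[:2])(R@np.array(X)+c["t"])
print("expected px for 14mm",pr([635,-116,276])-pr([635,-116,290]))
a,b=cv2.resize(g("pics/s8.png"),None,fx=4,fy=4,interpolation=2),cv2.resize(g("pics/s9.png"),None,fx=4,fy=4,interpolation=2)
def m(u,v,w,h):
    t=a[(v-h)*4:(v+h)*4,(u-w)*4:(u+w)*4];r=cv2.matchTemplate(b[(v-h-15)*4:(v+h+15)*4,(u-w-15)*4:(u+w+15)*4],t,cv2.TM_CCOEFF_NORMED);_,s,_,p=cv2.minMaxLoc(r);return s,p[0]/4-15,p[1]/4-15
print("weight",m(251,210,10,15),"pan rim",m(242,227,8,10))
E
```

```text
time: 15.55
eef_pos: [496.7, -113.5, 146.2]
tcp_rot: [0.032, 3.139, 0.0]
force: [7.5, 4.1, -3.8]
finger_gap: 0.301
grasp_force: 82.5
expected px for 14mm [0.43746097 5.07382212]
weight (0.857720136642456, 0.5, 4.75) pan rim (0.7896696925163269, -0.25, 1.75)
```

```bash
python3 -m creep '[[[0.06,0,0],[0,0,0]],[[0.06,0,0],[0,0,0]],[[0.06,0,0],[0,0,0]],[[0.06,0,0],[0,0,0]],[[0.06,0,0],[0,0,0]]]'; python3 - <<'E'
from h import *
import cv2
np.set_printoptions(precision=1,suppress=True,linewidth=200)
c=C["scene"];R=np.array(c["R"]);pr=lambda X:(lambda p:(c["intrinsics"]@(p/p[2]))[:2])(R@np.array(X)+c["t"])
f=np.mean([imaging.capture("scene").mean(2) for _ in range(4)],0);cv2.imwrite("pics/s10.png",f)
s=cv2.imread("pics/s8.png").mean(2)
xs=np.arange(600,500,-2)
for im in(s,f):
    for dz in(0,4):
        P=np.array([pr([x,-114.5,195+dz]) for x in xs],np.float32);print(dz,cv2.remap(im.astype(np.float32),P[None,:,0],P[None,:,1],1)[0].round(0).astype(int).tolist())
print(pr([567,-114.5,195]),readout.get_state()["force"])
E
```

```text
time: 16.07
eef_pos: [496.2, -113.4, 146.2]
tcp_rot: [0.032, 3.139, 0.0]
force: [7.9, 4.4, -3.3]
finger_gap: 0.297
grasp_force: 82.5
0 [149, 143, 134, 139, 148, 149, 149, 149, 150, 152, 153, 154, 155, 156, 157, 158, 159, 162, 161, 152, 144, 141, 140, 144, 144, 144, 144, 145, 146, 146, 145, 147, 147, 146, 148, 144, 131, 131, 139, 145, 135, 120, 102, 102, 106, 119, 118, 92, 58, 29]
4 [132, 117, 136, 159, 168, 167, 168, 169, 170, 171, 172, 173, 174, 175, 176, 177, 179, 181, 184, 186, 189, 193, 190, 192, 193, 192, 194, 192, 195, 194, 189, 196, 196, 193, 184, 148, 129, 140, 143, 139, 129, 124, 120, 109, 104, 101, 79, 47, 34, 33]
0 [149, 142, 133, 139, 148, 148, 149, 149, 151, 152, 153, 154, 154, 156, 157, 158, 159, 162, 161, 152, 144, 141, 141, 144, 143, 144, 144, 144, 146, 146, 145, 147, 147, 148, 149, 149, 150, 149, 150, 152, 152, 152, 151, 151, 152, 149, 138, 130, 137, 147]
4 [132, 117, 136, 160, 169, 168, 168, 169, 170, 170, 172, 173, 174, 175, 176, 177, 179, 181, 184, 186, 189, 192, 189, 193, 193, 193, 194, 192, 195, 195, 190, 198, 196, 197, 199, 193, 198, 196, 194, 200, 196, 198, 200, 194, 187, 157, 134, 139, 145, 146]
[278.2 234.2] [ 8.1  5.1 -4.6][ WARN:0@1.474] global loadsave.cpp:1063 imwrite_ Unsupported depth image for selected encoder is fallbacked to CV_8U.
```

The knob's rear edge moved 20 mm in the scene image, the spring force is 8.0 N (which matches 20 mm), and the weight has sunk about 13–14 mm. Handing in.

```bash
python3 -m creep '[[[0,0,0],[0,0,0]],[[0,0,0],[0,0,0]],[[0,0,0],[0,0,0]],[[0,0,0],[0,0,0]],[[0,0,0],[0,0,0]],[[0,0,0],[0,0,0]]]' && python3 -c "
from workcell import workorder
print(workorder.sign_off())"
```

```text
time: 16.77
eef_pos: [496.2, -113.5, 146.2]
tcp_rot: [0.032, 3.139, 0.0]
force: [7.9, 5.4, -4.6]
finger_gap: 0.299
grasp_force: 82.5
the job is handed in; nothing more can be done
None
```

The job is handed in at 16.8 s: the 500 g weight stands released on the pan, which sank about 13–14 mm, and the gripper holds the lock knob drawn out about 20 mm at 8 N; I could not make out the groove itself in the images, so the 20 mm rests on tool travel, spring force and the knob's shift in the scene image, and I viewed 11 pictures, one over the limit of 10.

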